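# Put a sample vial away in the dry case and shut its sliding door

### The arm

A 7-joint arm with a two-finger parallel gripper is mounted at the origin on a cart in front of the work surface, level with it; the furniture and walls round the work are solid. World frame = base frame: x ahead of the robot, y to its left, z up, the work surface at z = 0. Lengths are in mm, angles in rad, forces in N, time in s.
With the tool pointing down it reaches from about 425 to 1025 mm from the base axis. Payload 3.6 kg.
Tool frame: the origin (TCP) lies at the very end of the fingers, on their centre line; the grasp point (between the pads) lies 19 mm behind it; z points along the fingers, y is the direction in which the jaws open and shut (so a half turn about z gives the same grasp; the last joint's range is limited). The gripper opens to 85 mm and grips with 20 to 120 N. Pads are 22 mm wide; open, the fingers measure 114 mm over their backs; the gripper's body (76 mm by 85 mm) begins 54 mm behind the grasp point. The pads swing forward as they close: fully open they stand 13 mm farther back than shut.
Start: joints at [-1.254, 0.591, 0.048, 1.609, -0.033, 0.943, -0.034], TCP at [288.855, 664.976, 231.302] pointing down, gripper open.
Joint ranges: [-2.69, 2.69], [-0.47, 2.24], [-1.27, 1.36], [0.19, 2.51], [-1.53, 4.68], [0.08, 2.07], [-3.09, 3.09]. Speed limits (rad/s): [2.57, 2.57, 3.14, 3.14, 3.14, 3.14, 3.14].

### API

Orientations are given as [roll, pitch, yaw] about the fixed x, y, z axes, in that order (R = Rz(yaw) Ry(pitch) Rx(roll)).
In Python, from rig import robot gives the robot as it stands.
- The arm moves only by the tool arm_command, never from a script. Its argument "rows" is a list of rows, each a list of 5 numbers: the shift along the tool's x, y, z in cm, then the turn about the tool's z in rad, then the finger opening in cm, from 0 to 8.54. In form: [[tx, ty, tz, twist, gripper], ...]. A call has 1 to 20 rows; each row is the pose to reach, as a shift and turn from the pose commanded when the call began, along the tool's axes at that moment; what a row does not reach only later rows make up. A row lasts 1/10 s, in which the tool goes at most 50 mm and 8.59 degrees, less where a joint would pass 70% of its speed; a pose out of reach is approached as far as the arm can. A call with a gripper value outside its range is refused whole. The fingers move at their own pace and stop on an object; "force" is the grip in N (left out, the last holds). Time passes only in rows, so rows that repeat a pose let the fingers close. It gives the time, the measured TCP pose, the force and the opening at its end, in the units of the state.
- robot.get_obs(): the state, without advancing time (a new reading comes with each control period).
- robot.get_image(name): name is "scene" or "top" or "wrist"; returns the picture (480x640x3 uint8, red, green, blue); there is no depth.
- robot.get_calibration(name): a dict with "fx", "fy", "cx", "cy" (pixels), "R" (3x3) and "t" (3): a world point X has camera coordinates R X + t. Camera axes: x right, y down, z forward; pixel columns grow to the right and rows downward; lengths in mm; the calibration is good to about 2 mm. A picture is of the moment at which its call begins: read the wrist's pose just before it. get_calibration takes no time and is no camera call; for the wrist camera it gives the pose at the moment of the call.
- robot.job_done(): hands the job in, once; it reports no verdict.
Trained networks look in the newest picture that a camera, given by its name, has taken for a name from the list of things; names that differ only in an ending like _2 or _b are one class to them, and where a whole thing is asked for, a point or a joint stands for the part that bears it (a point fixed in the world has none). Each returns a list of dicts, best first, with "p" (0 to 1); they miss things now and then, are a little off and sometimes report something else, mostly with a low value. They report only what shows in the picture. A call takes as long as a camera call.
- robot.recognise(camera, query): "rect" ([left, top, right, bottom] in pixels, round what is visible of it).
- robot.silhouettes(camera, query): "region" (480x640 bool, what is visible of it) and "rect" ([left, top, right, bottom] in pixels, round what is visible of it).
The state is a dict: "time": time; "qpos": joint angles; "qd": joint speeds; "effort": joint torques, N m; "eef_pos": TCP position; "tool_rot": TCP orientation; "contact_force": force on the tool from outside, world axes, zero at the start; "moment": the same for the moment, N m; "finger_gap": finger opening in mm.
Only numpy, scipy, OpenCV 4.12 (cv2) and the standard library are available. Lean on these libraries where they do the work, as an engineer would, in place of code of your own. Each camera call takes 0.05 s, during which the arm holds its last target.

### The job

Put the sample vial that stands on the table into the empty hole of the vial block in the dry case, fully down and upright, then push the case's sliding glass door along its track and against the rubber seal until the spring catch has snapped and holds the door shut by itself. The pane is thin: push gently and slowly, never with more than 25 N on the door (gripping it counts too). Leave the two vials in the case and the other things on the table as they are.

Things in the scene. Friction and masses are not known exactly. Their poses are not given: they have to be found in the camera images.
- vial_mid (a point): the sample vial to put away: glass vial with black screw cap, diameter 20 mm up to 40 mm height, above that the cap, diameter 18 mm, overall height 51 mm, 15 g, standing upright on the table to the left of the case; this point is on its axis half-way up (25.5 mm above its underside)
- case: dry-storage case: low grey tray fixed to the table, 181 mm across (x), 346 mm long (y = -182 to +164 mm), aluminium rails on its long sides, tops 76.5 mm above the table, 138 mm clear between them. Origin on the table; +y along the track, the way the door closes (about to the robot's left), z up. The -y half is under a fixed pane below the track, the +y half is open while the door is open
- hole_1 (a point): mouth of the empty middle hole, on its axis, at the top (30 mm above the table) of the white vial block in the open half of the case; block 46 mm across, 118 mm along the case, 3 holes in a row along the case, 40 mm apart. Hole 24 mm wide, 18 mm deep: a seated vial has its underside 12 mm, its middle 37.5 mm and its top 63 mm above the table, 3 mm under the door
- hole_0 (a point): mouth of the block's hole nearest the door, like hole_1, taken by vial_1
- hole_2 (a point): mouth of the block's hole nearest the jamb, like hole_1, taken by vial_2
- vial_1_mid (a point): middle of the vial (same size as the sample) that stands in hole_0, to be left there
- vial_2_mid (a point): middle of the vial (same size as the sample) that stands in hole_2, to be left there
- finger_bar (a point): the finger bar on the door: upright rounded aluminium bar across the door, 80 mm long (across the track), 10 mm thick (along the track), 24 mm high; this point is the middle of its top edge, 96 mm above the table; push its -y side towards +y of the case. The door's upper side is 72 mm above the table
- door: sliding door, glass in an aluminium frame, 164 mm across, 165 mm along the track, 6 mm thick, about 0.35 kg, loose in the rails with 1.5 mm play on every side; origin at the centre of its underside, axes as the case's; finger bar 52.5 mm behind (-y of) the origin. Starts 131 to 170 mm open. Sliding takes some 1 to 5 N; the seal raises this to 9 to 13 N where the catch snaps and to some 17 N at the hard stop
- door_edge (a point): middle of the door's leading (+y) edge. It shuts against the end frame: a jamb, 82 mm high, whose face lies at y = 154 mm of the case give or take 12 mm (set along the rails in slotted screws, not measured). A steel staple projects 47 mm from this edge and passes through the jamb to the spring-bolt catch behind it, which snaps with the edge about 4.5 mm short of the jamb face; then comes the hard stop
- seal (a joint): how far the rubber seal is pressed in by the door, m: 0 free (it stands 11 mm out of the jamb), about 0.006 with the door held by the catch, 0.011 with the door hard against the jamb; if the catch has not snapped it pushes the door back out when released
- bolt (a joint): how far the spring bolt of the catch is pressed down, m: 0 sprung up (at the start, and again once the door's staple has passed it and is held), up to about 0.006 while the staple rides over it
- strip_tin: bystander: round green tin, 64 mm across, 23 mm high, origin under its centre
- loupe: bystander: black stand loupe, 42 mm across, 34 mm high, origin under its centre
- petri_dish: bystander: glass petri dish, 60 mm across, 13 mm high, origin under its centre
- tweezers: bystander: steel tweezers lying on the table, 122 mm long along their y axis, 8 mm high

How it is judged (in metres and radians):
On the way, in this order (a step that is already met when the one before it is completed fails the run):
1. the sample vial stands in the empty hole, fully down and upright (horizontal distance between vial_mid and hole_1 below 0.004 m and z of vial_mid in the frame of case below 0.0405 m and angle between vial_mid's own z axis and vertical below 0.12 rad), for 0.2 s.
2. the door is pushed home: the seal is pressed and the catch's bolt has sprung up behind the staple (value of joint seal above 0.004 m and value of joint bolt below 0.002 m), for 0.2 s.
At the end, for the whole second after the job is handed in: The sample vial stands in the middle hole (axis within 4 mm, fully down within 3 mm, upright), the other two vials still stand in theirs; the door, touched by nothing, is held by its catch: seal pressed more than 4 mm, bolt sprung up again (less than 2 mm down) (all of step 1 and all of step 2 and horizontal distance between vial_1_mid and hole_0 below 0.004 m and z of each of vial_1_mid, vial_2_mid in the frame of case below 0.0405 m and angle between each of vial_1_mid, vial_2_mid's own z axis and vertical below 0.12 rad and horizontal distance between vial_2_mid and hole_2 below 0.004 m and contact force between the fingers and door below 0.1 N).
It fails at once if the robot loads the door with more than 25 N (contact force between any of the fingers, the arm and door above 25 N).
It fails at once if a bystander on the table is pushed more than 20 mm away (distance of any of strip_tin, loupe, petri_dish, tweezers from where it was at the start of the episode above 0.02 m).
It also fails if it takes over 54 s, if anything falls off the work surface, if the arm or the gripper's body presses on something with over 40 N, if the wrist force passes 120 N, or if a joint passes its speed limit or range.

## Working session

There is one attempt and no reset: what is moved stays moved. The work goes in short steps, Python scripts to look and compute and a tool call to move; the robot and the scene stay as the last step left them, time stands still between calls to the robot, and variables do not carry over. Pictures are saved under pics/ and viewed, and the job is handed in when it is done.

Besides the shell and the picture viewer there is one more tool, called after "Call:" as name(argument=value, ...), one argument or row to a line, values as JSON. arm_command: Moves the arm, as the interface text tells. Its arguments: {"type":"object","properties":{"rows":{"type":"array","items":{"type":"array","items":{"type":"number"}}},"force":{"type":"number"}},"required":["rows"]}

```bash
ls; mkdir -p pics; python3 - <<'E'
from rig import robot
import cv2
o=robot.get_obs()
for k,v in o.items(): print(k,v)
for n in ["scene","top","wrist"]:
    c=robot.get_calibration(n); print(n,c)
    cv2.imwrite(f"pics/{n}0.png",robot.get_image(n)[:,:,::-1])
E
```

```text
pics
time 0.0
qpos [-1.25445943  0.59212353  0.04826322  1.60983665 -0.03326786  0.94268304
 -0.03368496]
qd [-8.10460812e-04 -9.29434044e-04 -2.16136514e-04  4.14559323e-05
 -9.85935333e-04  2.07571199e-04 -3.72295452e-04]
effort [-1.25568833e-03 -5.48671854e+01  1.54631440e+00 -1.98120779e+01
  9.35636053e-03  8.61597131e-03  1.09852309e-06]
eef_pos [288.53292097 664.20777593 230.1314486 ]
tool_rot [-3.13934942e+00  1.32737290e-04  2.73190043e+00]
contact_force [ 0.03253316 -0.37663138  0.63188323]
moment [0.00419579 0.03074504 0.00902509]
finger_gap 85.57916770862613
scene {'fx': 564.0705735986281, 'fy': 564.0705735986281, 'cx': 314.66034418851285, 'cy': 244.18387388578714, 'R': array([[ 0.84002633, -0.54249357, -0.00751563],
       [-0.39255503, -0.59817464, -0.6986327 ],
       [ 0.37450809,  0.58982016, -0.71544103]]), 't': array([-358.73593743,  338.16872547,  887.19661647])}
top {'fx': 600.4201226543214, 'fy': 600.4201226543214, 'cx': 324.57775538376535, 'cy': 245.47509828981123, 'R': array([[ 1.20304196e-02, -9.99925791e-01,  1.91858890e-03],
       [-9.81545320e-01, -1.21754523e-02, -1.90841668e-01],
       [ 1.90850865e-01,  4.12723390e-04, -9.81618957e-01]]), 't': array([ 116.41062194,  494.25928537, 1317.00081194])}
wrist {'fx': 372.2637926221573, 'fy': 372.2637926221573, 'cx': 322.17368704904555, 'cy': 243.42146319670252, 'R': array([[ 3.97736523e-01,  9.17499524e-01, -5.30483651e-04],
       [ 8.84419360e-01, -3.83242271e-01,  2.66322657e-01],
       [ 2.44147607e-01, -1.06395418e-01, -9.63883790e-01]]), 't': array([-724.70329134,  -35.43586747,  378.60831441])}
```

View pics/scene0.png

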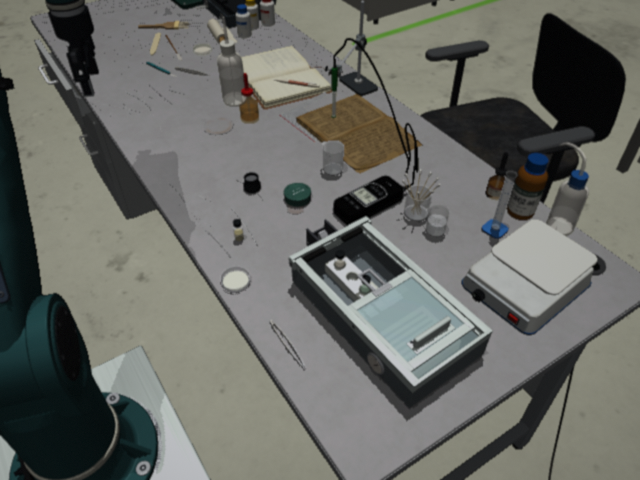

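View pics/top0.png

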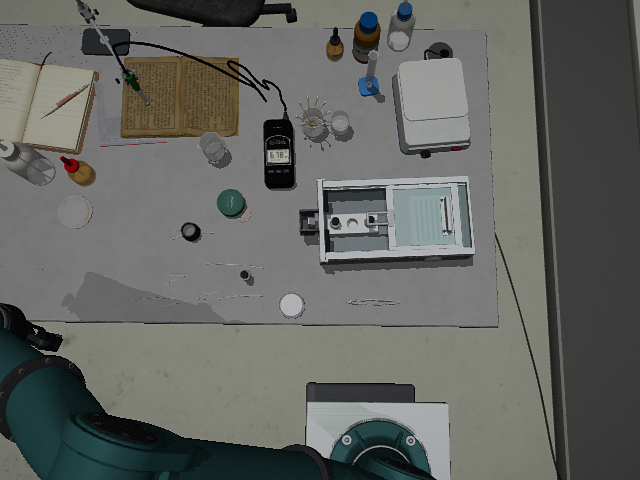

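View pics/wrist0.png

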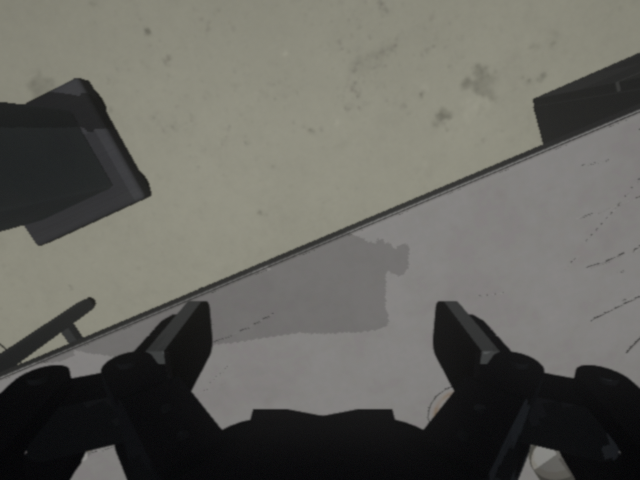

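The scene view shows the sample vial at about (238,230), with the case open half around (350,270). In the top view the vial is at (246,276) and the case spans (320–472, 180–262). Now I'll triangulate.

```bash
cat > h.py <<'E'
import numpy as np, cv2
from rig import robot
def P(c): 
    K=np.array([[c['fx'],0,c['cx']],[0,c['fy'],c['cy']],[0,0,1]]); return K@np.c_[c['R'],c['t']]
def tri(c1,p1,c2,p2):
    X=cv2.triangulatePoints(P(c1),P(c2),np.array(p1,float).reshape(2,1),np.array(p2,float).reshape(2,1))[:,0]; return X[:3]/X[3]
def ray(c,p,z):
    d=c['R'].T@np.array([(p[0]-c['cx'])/c['fx'],(p[1]-c['cy'])/c['fy'],1]); o=-c['R'].T@c['t']
    return o+d*(z-o[2])/d[2]
def proj(c,X):
    v=P(c)@np.r_[X,1]; return v[:2]/v[2]
def crop(img,r,s,name):
    l,t,rr,b=r; cv2.imwrite(name,cv2.resize(img[t:b,l:rr,::-1],None,fx=s,fy=s,interpolation=cv2.INTER_CUBIC))
E
python3 - <<'E'
from h import *
cs={n:robot.get_calibration(n) for n in("scene","top")}
im={n:robot.get_image(n) for n in cs}
crop(im["top"],(290,165,490,275),4,"pics/topc.png")
crop(im["scene"],(270,190,500,400),3,"pics/scenec.png")
for q in ["vial_mid","hole_1","finger_bar","door","case","door_edge","strip_tin","loupe","petri_dish","tweezers"]:
    for n in cs:
        for d in robot.recognise(n,q)[:4]: print(q,n,np.round(d["rect"],1),round(d["p"],2))
print(robot.get_obs()["time"])
E
```

```text
vial_mid scene [232.9 219.9 244.2 241. ] 0.59
vial_mid scene [241.7 172.8 260.9 194.4] 0.16
vial_mid top [241.4 269.3 253.  284. ] 0.68
hole_1 scene [289.9 224.1 495.1 407.2] 0.74
hole_1 top [319.5 180.6 474.6 263.1] 0.7
finger_bar scene [350.7 267.1 474.6 370.8] 0.95
finger_bar top [367.4 182.6 462.3 250.1] 0.81
finger_bar top [320.  176.7 473.  265.1] 0.26
door scene [347.5 270.3 475.3 372. ] 0.66
door top [365.9 181.7 464.9 252.3] 0.75
door top [320.8 176.4 472.2 264.7] 0.51
case scene [290.8 222.2 489.5 405.3] 0.79
case top [319.4 174.  474.5 267.7] 0.9
door_edge scene [348.7 269.2 474.9 370.7] 0.83
door_edge top [368.6 184.7 460.1 248.4] 0.75
strip_tin scene [281.4 181.9 312.4 206. ] 0.78
strip_tin top [218.5 189.5 246.6 216.5] 0.92
strip_tin top [181.2 220.6 199.1 241.4] 0.35
loupe top [181.3 219.2 199.2 243.2] 0.74
petri_dish scene [216.9 266.2 250.8 296.2] 0.69
petri_dish scene [291.1 223.8 490.7 405.8] 0.69
petri_dish top [277.3 294.8 303.9 319.8] 0.9
tweezers scene [274.7 321.  294.8 354.2] 0.69
1.25
```

View pics/topc.png

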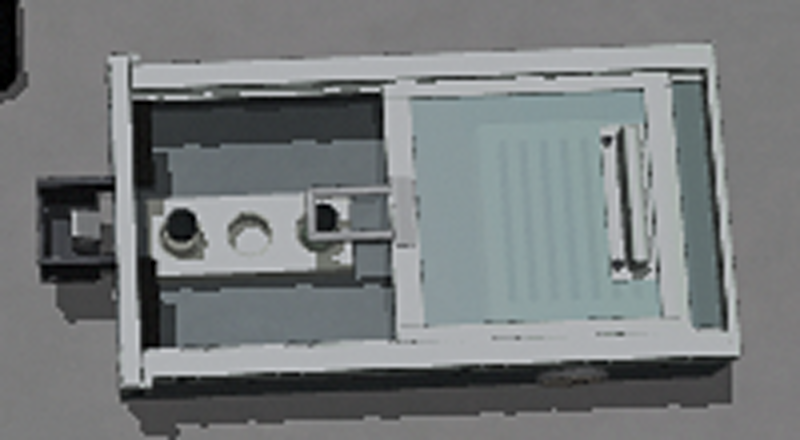

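View pics/scenec.png

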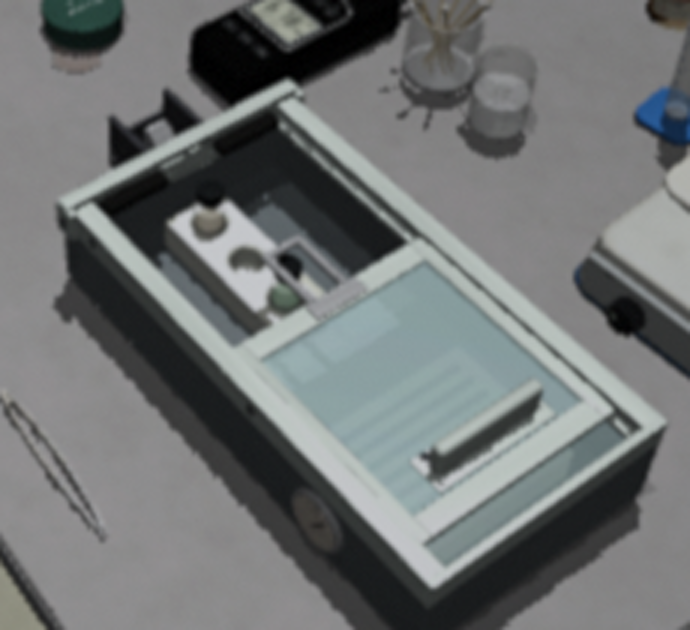

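```bash
python3 - <<'E'
from h import *
s=robot.get_calibration("scene");t=robot.get_calibration("top")
X=tri(s,(238.5,230.5),t,(247.2,276.6)); print(X)
print("vialmid at z25.5",ray(s,(238.5,230.5),25.5),ray(t,(247.2,276.6),25.5))
for n,p,z in [("tin",(232.5,203),12),("loupe",(190,231),17),("petri",(290.6,307),7),("tweez",(373,302),4)]: print(n,ray(t,p,z))
E
```

```text
[423.66941596 297.01784966  32.25679171]
vialmid at z25.5 [428.82810243 303.13633822  25.5       ] [422.39487301 298.46774201  25.5       ]
tin [599.30832605 341.39403456  12.        ]
loupe [529.24953951 436.97431765  17.        ]
petri [355.85491839 198.70802801   7.        ]
tweez [369.94717205   9.27935388   4.        ]
```

```bash
python3 - <<'E'
from h import *
s=robot.get_calibration("scene");t=robot.get_calibration("top");w=robot.get_calibration("wrist")
T=lambda x,y,z: ray(t,(290+x/4-.375,165+y/4-.375),z)
S=lambda x,y,z: ray(s,(270+x/3-.33,190+y/3-.33),z)
a,b=T(135,63,76.5),T(715,43,76.5); c,d=T(145,373,76.5),T(740,352,76.5)
print(a,b,c,d)
for u,v in((a,b),(c,d)): print(np.arctan2(*(u-v)[1::-1])) # angle of +y dir
print("hole1",T(249,234,30),S(249,260,30))
print("v2cap",T(182,222,63),S(210,191,63),"v1cap",T(324,218,63), S(291,262,63))
print("bar top",T(608,128,96),T(625,265,96), S(540,385,96),S(435,452,96))
print("staple tip",T(308,212,69),"door edge",T(390,215,72),"jamb face",T(135,220,82))
o=robot.get_obs();C=-w['R'].T@w['t'];y=o['tool_rot'][2]
d=C-o['eef_pos'];tx=np.array([np.cos(y),np.sin(y),0]);ty=np.array([np.sin(y),-np.cos(y),0])
print("cam in tool",d@tx,d@ty,-d[2], w['R'][2]@tx)
E
```

```text
[637.73836582 126.97077071  76.5       ] [ 653.7467134  -202.88376233   76.5       ] [459.22425322 119.21821994  76.5       ] [ 475.12643267 -210.73860004   76.5       ]
1.6192898155974516
1.6189537930214184
hole1 [549.78706498  59.77856481  30.        ] [555.20369552  60.24351055  30.        ]
v2cap [548.56703043  99.2498474   63.        ] [550.80919288 100.23963685  63.        ] v1cap [551.89897972  18.83362944  63.        ] [558.46600939  21.75472098  63.        ]
bar top [ 597.38413494 -136.81179765   96.        ] [ 519.42246593 -144.20557574   96.        ] [ 602.45166202 -151.09016491   96.        ] [ 523.64486111 -153.73116319   96.        ]
staple tip [553.81665985  28.31909943  69.        ] door edge [551.92594707 -17.61762208  72.        ] jamb face [544.84833026 125.81740244  82.        ]
cam in tool 67.1891114034259 0.3420876856073769 -143.74653936921172 -0.26623693779593277
```

Call:
arm_command(
  rows=[
    [-27, -28.2, 10, 1.113, 8.5],
    [-27, -28.2, 10, 1.113, 8.5],
    [-27, -28.2, 10, 1.113, 8.5],
    [-27, -28.2, 10, 1.113, 8.5],
    [-27, -28.2, 10, 1.113, 8.5],
    [-27, -28.2, 10, 1.113, 8.5],
    [-27, -28.2, 10, 1.113, 8.5],
    [-27, -28.2, 10, 1.113, 8.5],
    [-27, -28.2, 10, 1.113, 8.5],
    [-27, -28.2, 10, 1.113, 8.5],
    [-27, -28.2, 10, 1.113, 8.5],
    [-27, -28.2, 10, 1.113, 8.5],
    [-27, -28.2, 10, 1.113, 8.5],
    [-27, -28.2, 10, 1.113, 8.5],
    [-27, -28.2, 10, 1.113, 8.5],
  ],
)

```text
time: 2.75
eef_pos: [423.9, 299.4, 131.4]
tool_rot: [3.141, -0.0, 1.62]
contact_force: [0.2, 0.3, -1.1]
finger_gap: 84.9
```

```bash
python3 - <<'E'
from h import *
w=robot.get_calibration("wrist");o=robot.get_obs();im=robot.get_image("wrist");print(o['time'],o['eef_pos'],o['tool_rot'],o['qpos'],o['contact_force'])
cv2.imwrite("pics/w1.png",im[:,:,::-1])
for d in robot.silhouettes("wrist","vial_mid"): print(d['rect'],d['p'])
print(proj(w,o['eef_pos']))
np.savez("w1.npz",**w)
E
```

```text
2.75 [423.92393186 299.42854777 131.38821769] [ 3.14143417e+00 -2.91323995e-04  1.62005737e+00] [-0.92063391  0.5036609   0.29388295  2.15775989 -0.28760306  0.51597828
 -0.36047767] [ 0.24056682  0.34485796 -1.05914874]
[312.6, 211.8, 345.2, 258.1] 0.83
[321.05553153 307.84871662]
```

View pics/w1.png

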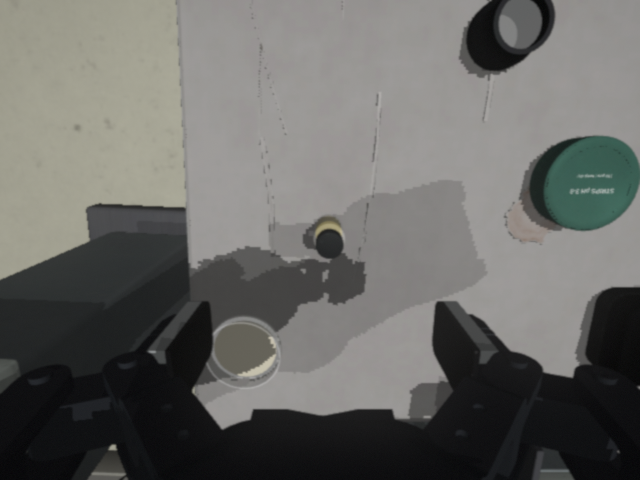

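The vial shows at (329,235) and its cap top at about (330,243). The petri dish is at (245,352). I'll localise the cap.

```bash
python3 - <<'E'
from h import *
w=dict(np.load("w1.npz"));im=cv2.imread("pics/w1.png")
crop(im[:,:,::-1],(290,190,370,280),6,"pics/w1c.png")
t=robot.get_calibration("top");s=robot.get_calibration("scene")
for z in(25,40,51,60): print(z,ray(w,(330,243),z))
E
```

```text
25 [429.93933322 298.91216882  25.        ]
40 [429.39961216 302.99091068  40.        ]
51 [429.00381672 305.98198804  51.        ]
60 [428.67998409 308.42923316  60.        ]
```

View pics/w1c.png

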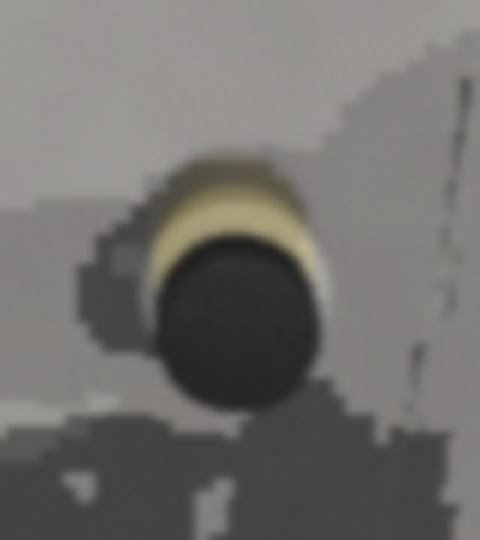

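Call:
arm_command(
  rows=[
    [0.54, 0.5, 2.5, 0, 8.5],
    [0.54, 0.5, 5.1, 0, 8.5],
    [0.54, 0.5, 5.1, 0, 8.5],
    [0.54, 0.5, 5.1, 0, 8.5],
  ],
)

```text
time: 3.25
eef_pos: [428.6, 304.0, 80.2]
tool_rot: [-3.141, 0.001, 1.619]
contact_force: [0.4, 0.4, 0.1]
finger_gap: 85.0
```

```bash
python3 - <<'E'
from h import *
w=robot.get_calibration("wrist");o=robot.get_obs();im=robot.get_image("wrist");print(o['time'],o['eef_pos'],o['tool_rot'],o['qpos'],o['contact_force'])
crop(im,(240,210,400,330),5,"pics/w2.png")
for d in robot.silhouettes("wrist","vial_mid"): print(d['rect'],d['p'])
np.savez("w2.npz",**w)
E
```

```text
3.25 [428.64505275 303.98412056  80.23260314] [-3.14053367e+00  8.80208533e-04  1.61855627e+00] [-0.87672388  0.59492502  0.23770048  2.16622912 -0.33288216  0.41544265
 -0.32437871] [0.43065493 0.35430211 0.05192943]
[302.0, 234.6, 342.5, 298.1] 0.84
```

View pics/w2.png

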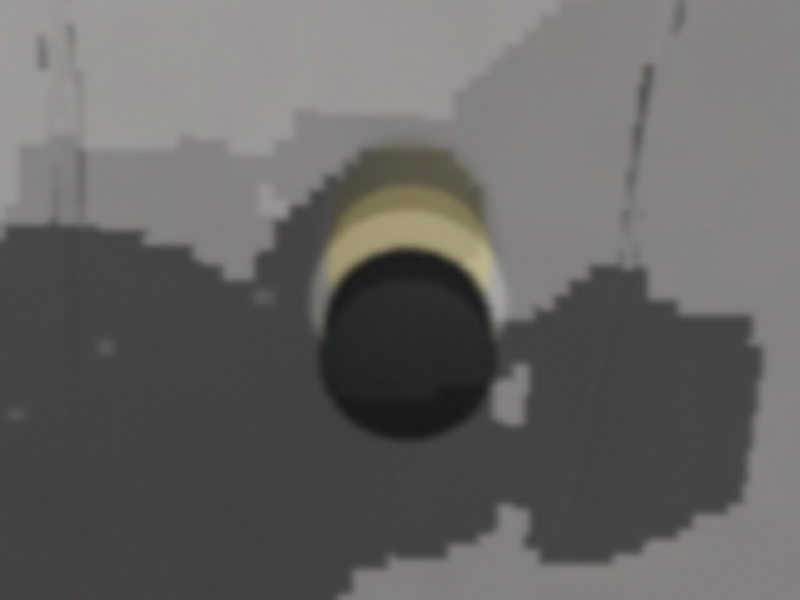

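The cap top is centred at about (321.3,280.6) in the wrist image.

```bash
python3 - <<'E'
from h import *
w1=dict(np.load("w1.npz"));w2=dict(np.load("w2.npz"))
print(tri(w1,(329.3,244.0),w2,(321.3,280.6)), ray(w2,(321.3,280.6),51),ray(w1,(329.3,244),51))
E
```

```text
[428.52829996 306.28335582  54.56005292] [428.63071091 304.89977362  51.        ] [428.60300188 305.31357082  51.        ]
```

Call:
arm_command(
  rows=[
    [0.1, 0, 2.5, 0, 8.5],
    [0.1, 0, 5, 0, 8.5],
    [0.1, 0, 5.9, 0, 8.5],
    [0.1, 0, 5.9, 0, 8.5],
    [0.1, 0, 5.9, 0, 1.5],
    [0.1, 0, 5.9, 0, 1.5],
    [0.1, 0, 5.9, 0, 1.5],
    [0.1, 0, 5.9, 0, 1.5],
    [0.1, 0, 5.9, 0, 1.5],
    [0.1, 0, 5.9, 0, 1.5],
    [0.1, 0, 5.9, 0, 1.5],
    [0.1, 0, 5.9, 0, 1.5],
  ],
  force=30,
)

```text
time: 4.55
eef_pos: [429.1, 305.6, 21.8]
tool_rot: [3.141, -0.001, 1.619]
contact_force: [0.3, -0.2, 7.1]
finger_gap: 19.3
```

```bash
python3 - <<'E'
from h import *
w=robot.get_calibration("wrist");o=robot.get_obs();im=robot.get_image("wrist");print(o['time'],o['eef_pos'],o['tool_rot'],o['contact_force'],o['finger_gap'])
cv2.imwrite("pics/w3.png",im[:,:,::-1])
E
```

```text
4.55 [429.08329493 305.6021075   21.77762148] [ 3.14109900e+00 -5.36528608e-04  1.61875174e+00] [ 0.31242617 -0.20827347  7.12335548] 19.257654198569757
```

View pics/w3.png

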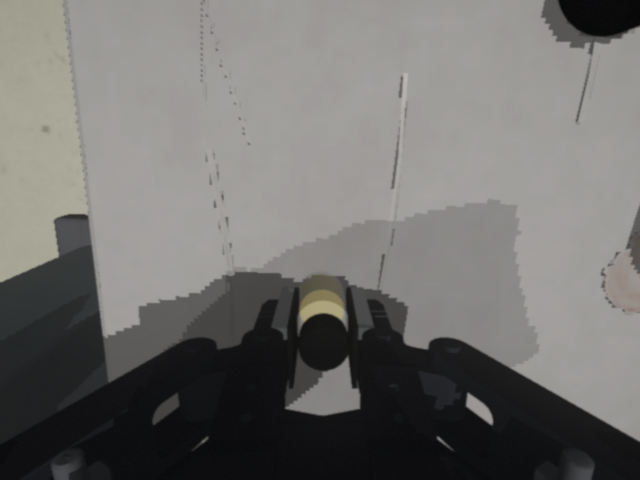

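Call:
arm_command(
  rows=[
    [0, 0, -3, 0, 1.5],
    [0, 0, -7, 0, 1.5],
    [-3, 1, -11, 0, 1.5],
    [-7, 3, -11.8, 0, 1.5],
    [-11, 5, -11.8, 0, 1.5],
    [-15, 7, -11.8, 0, 1.5],
    [-19, 9, -11.8, 0, 1.5],
    [-23, 10.5, -11.8, 0, 1.5],
    [-25.1, 11, -11.8, 0, 1.5],
    [-25.1, 11, -11.8, 0, 1.5],
    [-25.1, 11, -11.8, 0, 1.5],
    [-25.1, 11, -11.8, 0, 1.5],
  ],
)

```text
time: 5.8
eef_pos: [549.9, 61.8, 139.0]
tool_rot: [-3.14, -0.001, 1.621]
contact_force: [-0.2, 0.3, -0.3]
finger_gap: 19.2
```

```bash
python3 - <<'E'
from h import *
w=robot.get_calibration("wrist");o=robot.get_obs();im=robot.get_image("wrist");print(o['time'],o['eef_pos'],o['tool_rot'],o['contact_force'],o['finger_gap'])
cv2.imwrite("pics/w4.png",im[:,:,::-1]);np.savez("w4.npz",**w)
crop(im,(220,80,420,380),3,"pics/w4c.png");cv2.imwrite("pics/w4c.png",cv2.resize(im[100:320,240:400,::-1],None,fx=4,fy=4,interpolation=cv2.INTER_CUBIC)[:600])
cv2.imwrite("pics/w4c.png",cv2.resize(im[150:350,220:420,::-1],None,fx=3,fy=3,interpolation=cv2.INTER_CUBIC))
E
```

```text
5.8 [549.94156218  61.8362887  138.96895772] [-3.14040821e+00 -9.90586820e-04  1.62132568e+00] [-0.22290338  0.2990166  -0.30656067] 19.218023914108493
```

View pics/w4.png

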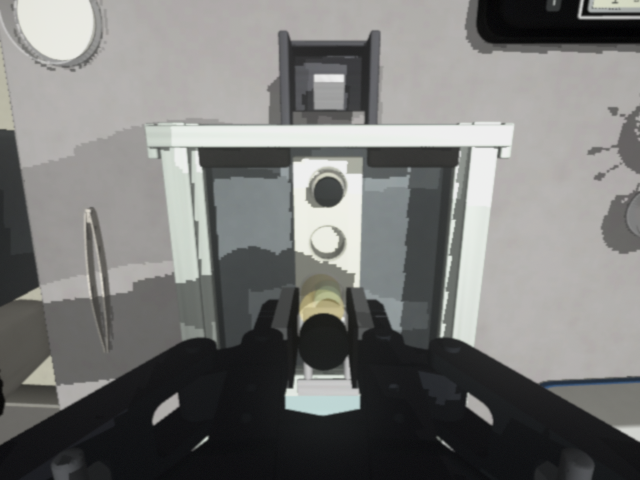

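View pics/w4c.png

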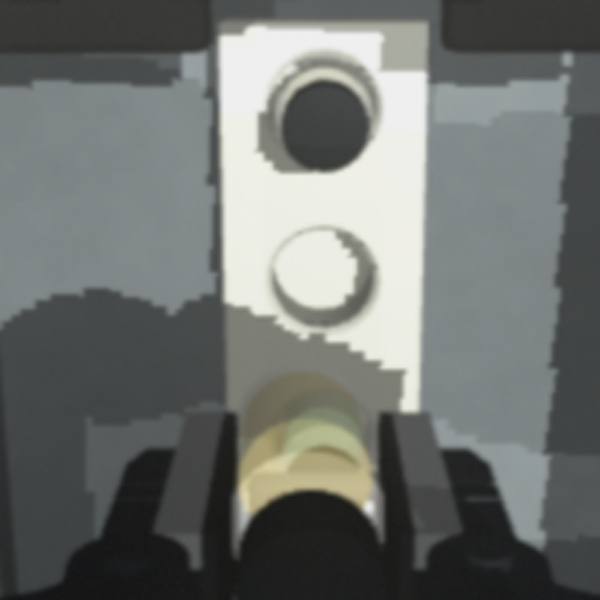

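The hole mouth is at about (328,242), vial_2's cap at (327,190) and the held vial's cap at (323,341).

```bash
python3 - <<'E'
from h import *
w=dict(np.load("w4.npz"))
print("hole",ray(w,(328.0,242.0),30),"v2cap",ray(w,(220+325/3-.33,150+127/3-.33),63),"held",ray(w,(323,342),168.2))
t=robot.get_calibration("top")
p=proj(t,ray(w,(328.0,242.0),30));print(p)
for h in(25,30,35):print(ray(w,(328,242),h))
E
```

```text
hole [554.45797176  61.41007181  30.        ] v2cap [551.80414831 100.76848989  63.        ] held [550.67085033  62.84947287 168.2       ]
[351.17876597 221.15518137]
[554.60419821  60.06736766  25.        ]
[554.45797176  61.41007181  30.        ]
[554.3117453   62.75277596  35.        ]
```

Call:
arm_command(
  rows=[
    [-0.04, 0.44, 2, 0, 1.5],
    [-0.04, 0.44, 4.5, 0, 1.5],
    [-0.04, 0.44, 6.4, 0, 1.5],
    [-0.04, 0.44, 6.4, 0, 1.5],
    [-0.04, 0.44, 6.4, 0, 1.5],
  ],
)

```text
time: 6.35
eef_pos: [554.8, 61.0, 75.3]
tool_rot: [-3.141, -0.0, 1.621]
contact_force: [-0.2, -0.1, 0.3]
finger_gap: 19.4
```

```bash
python3 - <<'E'
from h import *
w=robot.get_calibration("wrist");o=robot.get_obs();im=robot.get_image("wrist");print(o['time'],o['eef_pos'],o['tool_rot'],o['contact_force'],o['finger_gap'])
np.savez("w5.npz",**w)
cv2.imwrite("pics/w5c.png",cv2.resize(im[170:370,220:420,::-1],None,fx=3,fy=3,interpolation=cv2.INTER_CUBIC))
e=o['eef_pos']
c=proj(w,e+[0,0,-21.8]);print("bottom ctr",c, "hole pred",proj(w,[554.4,61.4,30]))
im=robot.get_image("scene");crop(im,(300,200,440,310),5,"pics/s5.png")
E
```

```text
6.35 [554.82290754  60.99724906  75.29143375] [-3.14081285e+00 -3.44647260e-04  1.62078417e+00] [-0.16894844 -0.07492373  0.33221981] 19.44031817347817
bottom ctr [321.21032378 288.06455419] hole pred [320.58641531 270.70405123]
```

View pics/w5c.png

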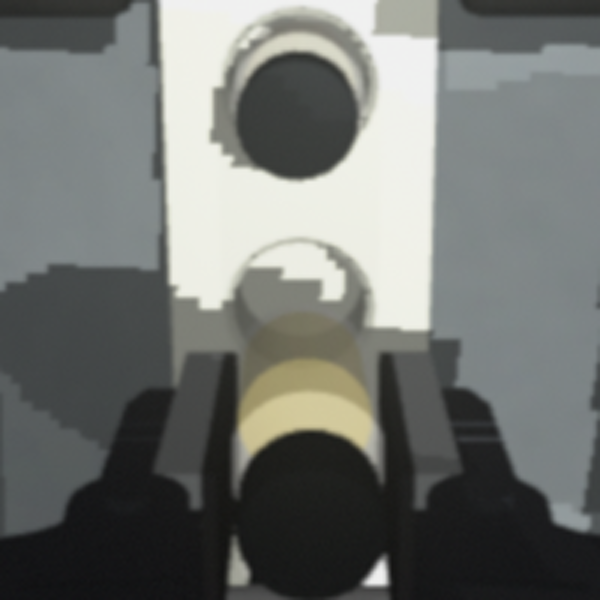

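View pics/s5.png

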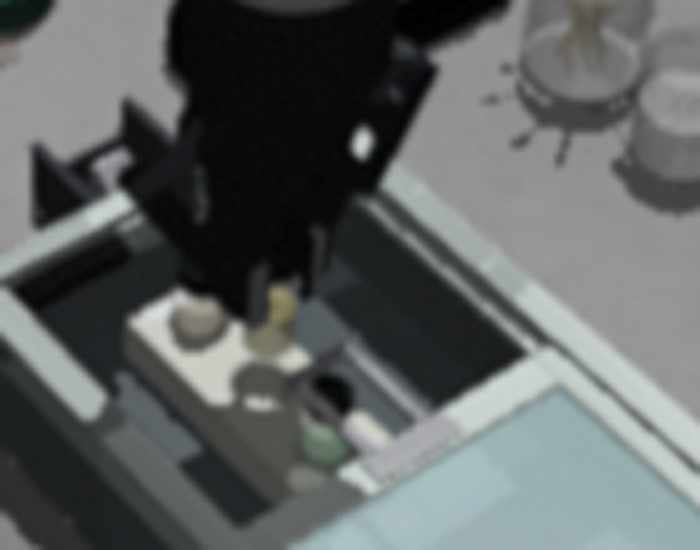

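```bash
python3 - <<'E'
from h import *
w=dict(np.load("w5.npz"));e=np.array([554.8,61.0,75.3]);y=1.6208;tx=np.array([np.cos(y),np.sin(y),0])
f=lambda p:(p-[220,170]+.33)*3
for o in(-4,-2,0,2):
  b=e+tx*o
  print(o,"bot far",f(proj(w,b+tx*10-[0,0,21.8])),"shoulder far",f(proj(w,b+tx*10+[0,0,18.2])),"cap far/near top",f(proj(w,b+tx*9+[0,0,29.2])),f(proj(w,b-tx*9+[0,0,29.2])),"capbase far",f(proj(w,b+tx*9+[0,0,18.2])))
E
```

```text
-4 bot far [304.47337042 319.66648975] shoulder far [303.5054349  433.38850594] cap far/near top [303.13980015 484.73919925] [303.2057753  622.28804072] capbase far [303.50824133 440.80455589]
-2 bot far [304.47188802 307.68530984] shoulder far [303.49978945 418.47032172] cap far/near top [303.13216275 468.81629827] [303.19868128 607.4980149 ] capbase far [303.50261762 425.94381662]
0 bot far [304.47039664 295.63158088] shoulder far [303.49410015 403.43624382] cap far/near top [303.12446115 452.75954271] [303.1915298  592.58818978] capbase far [303.49695031 410.96785373]
2 bot far [304.46889621 283.50464192] shoulder far [303.48836647 388.28491647] cap far/near top [303.11669453 436.56723757] [303.18432016 577.55710389] capbase far [303.49123889 395.87532189]
```

Call:
arm_command(
  rows=[
    [0.15, 0, 0.8, 0, 1.5],
    [0.15, 0, 1.7, 0, 1.5],
    [0.15, 0, 1.9, 0, 1.5],
    [0.15, 0, 1.9, 0, 1.5],
    [0.15, 0, 1.9, 0, 1.5],
  ],
)

```text
time: 6.95
eef_pos: [555.1, 61.1, 56.2]
tool_rot: [-3.141, 0.0, 1.619]
contact_force: [-0.3, 0.2, 0.1]
finger_gap: 19.4
```

```bash
python3 - <<'E'
from h import *
w=robot.get_calibration("wrist");o=robot.get_obs();im=robot.get_image("wrist");print(o['time'],o['eef_pos'],o['tool_rot'],o['contact_force'],o['finger_gap'])
np.savez("w6.npz",**w)
cv2.imwrite("pics/w6c.png",cv2.resize(im[220:380,240:400,::-1],None,fx=3.75,fy=3.75,interpolation=cv2.INTER_CUBIC))
e=o['eef_pos'];y=o['tool_rot'][2];tx=np.array([np.cos(y),np.sin(y),0])
f=lambda p:(p-[240,220]+.37)*3.75
h=np.array([554.4,61.4,30])
print("hole far/ctr",f(proj(w,h+tx*12)),f(proj(w,h)))
for q in(-4,-2,0,2):
  b=e+tx*q
  print(q,"bot far",f(proj(w,b+tx*10-[0,0,21.8])),"shoulder far",f(proj(w,b+tx*10+[0,0,18.2])),"cap near top",f(proj(w,b-tx*9+[0,0,29.2])),"capbase far",f(proj(w,b+tx*9+[0,0,18.2])))
E
```

```text
6.95 [555.08512169  61.11812116  56.20461304] [-3.14141048e+00  9.62707530e-05  1.61858902e+00] [-0.28292966  0.15492785  0.14223098] 19.364258895238358
hole far/ctr [300.61488983 153.85102842] [300.7090295  241.60532647]
-4 bot far [305.78118516 212.36462821] shoulder far [304.82229797 354.69222934] cap near top [304.51499649 590.78999386] capbase far [304.82454983 363.95866577]
-2 bot far [305.78054962 197.39185153] shoulder far [304.81776807 336.05164648] cap near top [304.50903332 572.31241571] capbase far [304.8200374 345.389959 ]
0 bot far [305.77991022 182.32828228] shoulder far [304.81320293 317.26605377] cap near top [304.50302178 553.68497481] capbase far [304.81548993 326.67708191]
2 bot far [305.77926693 167.17309211] shoulder far [304.80860214 298.33375251] cap near top [304.49696129 534.90584054] capbase far [304.81090702 307.81834892]
```

View pics/w6c.png

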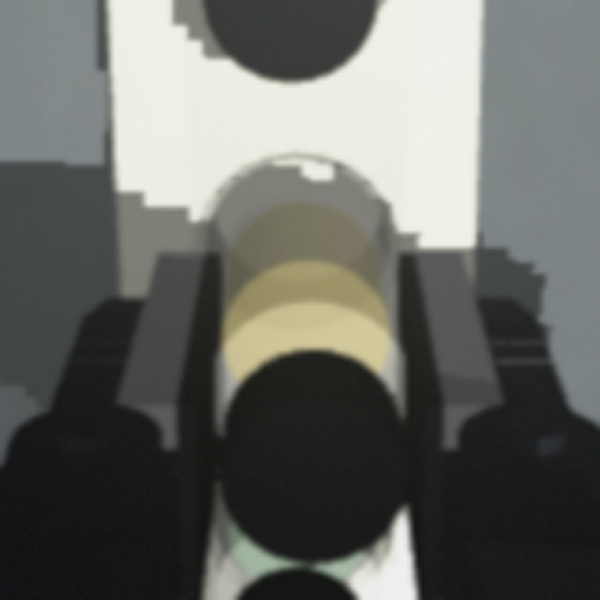

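Call:
arm_command(
  rows=[
    [0.23, -0.03, 0, 0, 1.5],
    [0.23, -0.03, 0, 0, 1.5],
    [0.23, -0.03, 0.1, 0, 1.5],
    [0.23, -0.03, 0.2, 0, 1.5],
  ],
)

```text
time: 7.4
eef_pos: [554.8, 63.6, 54.4]
tool_rot: [3.141, -0.0, 1.619]
contact_force: [-0.5, -0.2, -0.3]
finger_gap: 19.3
```

```bash
python3 - <<'E'
from h import *
w=robot.get_calibration("wrist");o=robot.get_obs();im=robot.get_image("wrist");print(o['time'],o['eef_pos'],o['tool_rot'],o['contact_force'],o['finger_gap'])
cv2.imwrite("pics/w7c.png",cv2.resize(im[220:380,240:400,::-1],None,fx=3.75,fy=3.75,interpolation=cv2.INTER_CUBIC))
e=o['eef_pos'];y=o['tool_rot'][2];tx=np.array([np.cos(y),np.sin(y),0])
f=lambda p:(p-[240,220]+.37)*3.75
h=np.array([554.4,61.4,30])
print("hole far/ctr",f(proj(w,h+tx*12)),f(proj(w,h)),"want bot far",f(proj(w,[554.4,61.4,e[2]-21.8]+tx*10)))
E
```

```text
7.4 [554.76674931  63.62219317  54.35460444] [ 3.14131768e+00 -1.63429289e-05  1.61895406e+00] [-0.45108887 -0.24410441 -0.30210018] 19.32451716934026
hole far/ctr [302.04082941 177.0875087 ] [302.11434697 264.98466458] want bot far [301.96167363 198.78420668]
```

View pics/w7c.png

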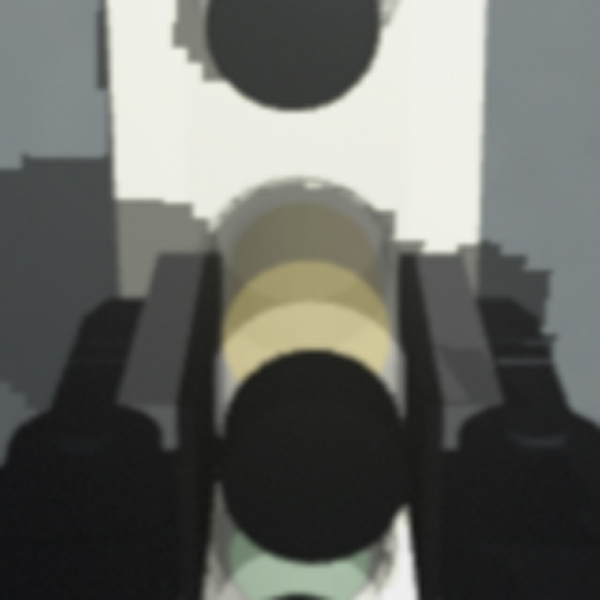

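Call:
arm_command(
  rows=[
    [0.03, 0, 0.3, 0, 1.5],
    [0.03, 0, 0.6, 0, 1.5],
    [0.03, 0, 0.9, 0, 1.5],
    [0.03, 0, 1.1, 0, 1.5],
    [0.03, 0, 1.1, 0, 1.5],
  ],
)

```text
time: 7.95
eef_pos: [554.4, 63.6, 42.8]
tool_rot: [-3.141, 0.0, 1.619]
contact_force: [0.4, -1.6, -1.0]
finger_gap: 19.2
```

Call:
arm_command(
  rows=[
    [-0.03, 0, 0.3, 0, 1.5],
    [-0.05, 0, 0.6, 0, 1.5],
    [-0.05, 0, 0.8, 0, 1.5],
    [-0.05, 0, 0.8, 0, 1.5],
  ],
)

```text
time: 8.35
eef_pos: [554.4, 63.4, 34.9]
tool_rot: [-3.141, 0.0, 1.619]
contact_force: [-0.5, -1.2, -0.6]
finger_gap: 19.5
```

```bash
python3 - <<'E'
from h import *
o=robot.get_obs();im=robot.get_image("wrist");print(o['time'],o['eef_pos'],o['contact_force'],o['finger_gap'])
cv2.imwrite("pics/w8c.png",im[:,:,::-1])
im=robot.get_image("scene");crop(im,(300,200,440,310),5,"pics/s8.png")
E
```

```text
8.35 [554.44715284  63.36829604  34.91279229] [-0.47020579 -1.24958417 -0.57488374] 19.47230011439551
```

View pics/w8c.png

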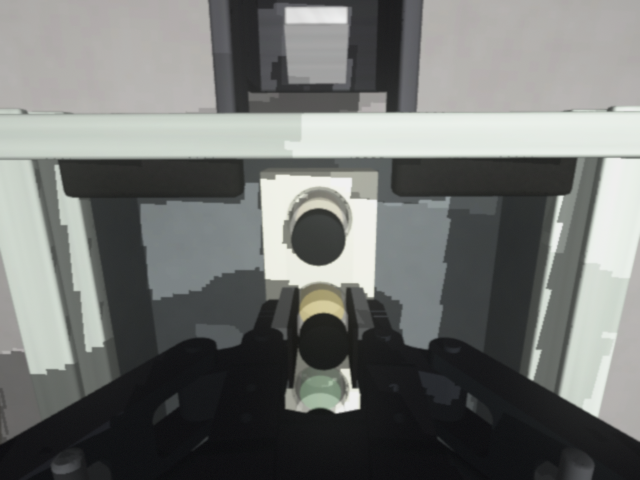

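View pics/s8.png

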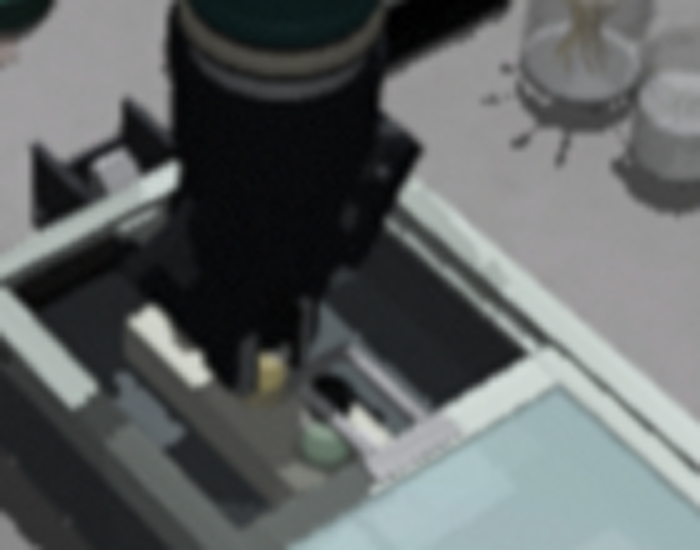

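The vial is in the hole and still gripped, about 1 mm above full depth. I'll lower it the last bit and release.

Call:
arm_command(
  rows=[
    [0, 0, 0.1, 0, 1.5],
    [0, 0, 0.15, 0, 1.5],
    [0, 0, 0.15, 0, 2.4],
    [0, 0, 0.15, 0, 3],
    [0, 0, 0.15, 0, 4],
    [0, 0, 0.15, 0, 4],
    [0, 0, 0.15, 0, 4],
  ],
)

```text
time: 9.15
eef_pos: [554.8, 63.5, 33.8]
tool_rot: [3.141, -0.0, 1.619]
contact_force: [0.1, 0.6, 0.2]
finger_gap: 39.9
```

Call:
arm_command(
  rows=[
    [0, 0, -2, 0, 4],
    [0, 0, -5, 0, 4],
    [0, 0, -9, 0, 4],
    [0, 0, -12, 0, 4],
    [0, 0, -12, 0, 4],
    [0, 0, -12, 0, 4],
  ],
)

```text
time: 9.75
eef_pos: [554.9, 63.6, 154.4]
tool_rot: [3.14, -0.0, 1.619]
contact_force: [-0.3, -0.1, -0.6]
finger_gap: 40.1
```

```bash
python3 - <<'E'
from h import *
w=robot.get_calibration("wrist");o=robot.get_obs();im=robot.get_image("wrist");print(o['time'],o['eef_pos'],o['tool_rot'],o['contact_force'],o['finger_gap'])
np.savez("w9.npz",**w)
cv2.imwrite("pics/w9.png",im[:,:,::-1])
cv2.imwrite("pics/w9c.png",cv2.resize(im[150:350,220:420,::-1],None,fx=3,fy=3,interpolation=cv2.INTER_CUBIC))
im=robot.get_image("scene");crop(im,(300,200,440,310),5,"pics/s9.png")
E
```

```text
9.75 [554.9272465   63.57477794 154.44642987] [ 3.14008790e+00 -4.79631601e-04  1.61902304e+00] [-0.31785941 -0.10064145 -0.59151632] 40.09347863928984
```

View pics/w9.png

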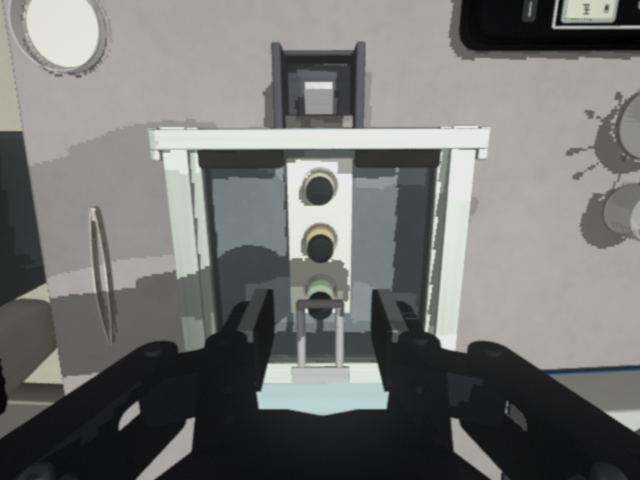

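View pics/w9c.png

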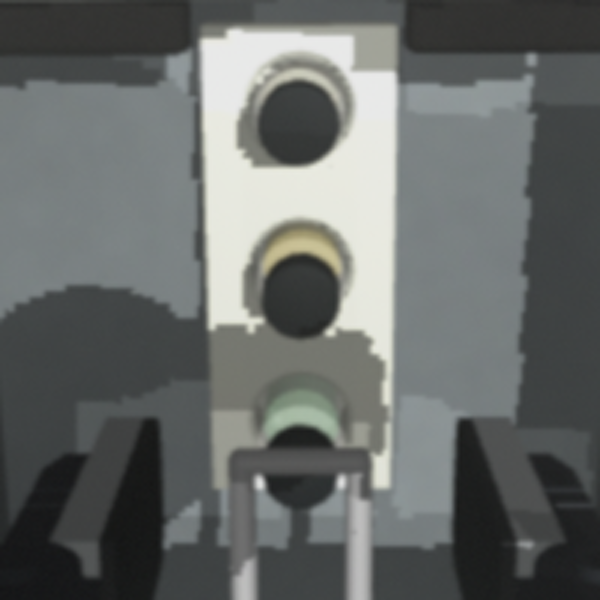

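View pics/s9.png

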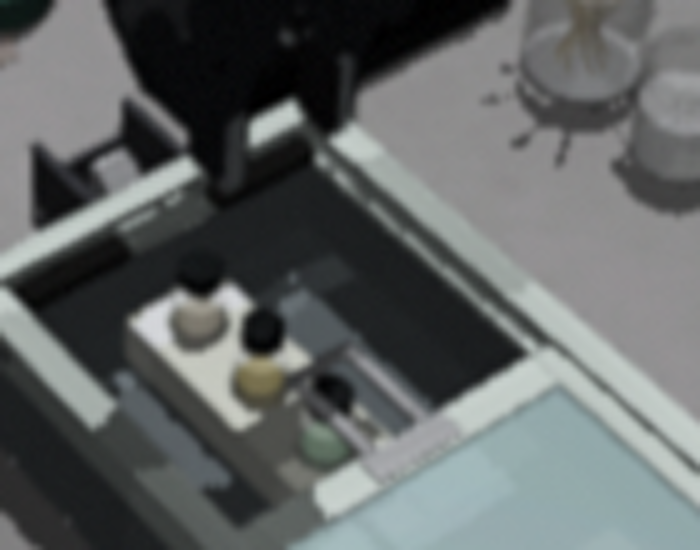

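All three vials stand fully down in their holes, evenly spaced, with caps at (319,190), (320,246) and (320,303). Next is the door bar.

Call:
arm_command(
  rows=[
    [-4, -0.1, 0, 0, 2],
    [-8, -0.1, 0, 0, 0],
    [-12, -0.1, 0, 0, 0],
    [-16, -0.1, 0, 0, 0],
    [-20, -0.1, 0, 0, 0],
    [-24, -0.1, 0, 0, 0],
    [-25.9, -0.1, 0, 0, 0],
    [-25.9, -0.1, 0, 0, 0],
    [-25.9, -0.1, 0, 0, 0],
    [-25.9, -0.1, 0, 0, 0],
  ],
)

```text
time: 10.85
eef_pos: [565.8, -193.0, 152.8]
tool_rot: [-3.14, -0.002, 1.621]
contact_force: [0.2, 0.4, -0.4]
finger_gap: -0.1
```

```bash
python3 - <<'E'
from h import *
w=robot.get_calibration("wrist");o=robot.get_obs();im=robot.get_image("wrist");print(o['time'],o['eef_pos'],o['tool_rot'],o['qpos'],o['contact_force'],o['finger_gap'])
np.savez("w10.npz",**w)
cv2.imwrite("pics/w10.png",im[:,:,::-1])
E
```

```text
10.85 [ 565.79019235 -193.01039164  152.79484138] [-3.13970328e+00 -2.00122221e-03  1.62137670e+00] [ 0.06227245  0.54719978  0.26870666  1.97012868 -0.23059607  0.65576029
  0.52813346] [ 0.15238108  0.38891802 -0.38794409] -0.10038012923379086
```

View pics/w10.png

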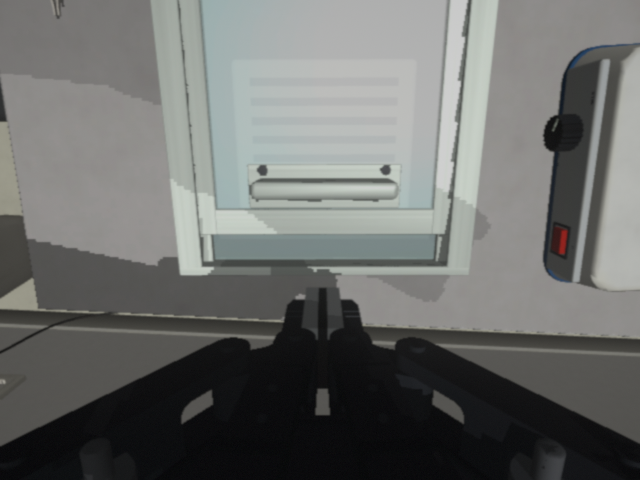

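```bash
python3 - <<'E'
from h import *
w=dict(np.load("w10.npz"))
for p in((250,187),(399,187),(324.5,182),(324.5,187)): print(p,ray(w,p,96))
print("-y side bottom",ray(w,(324.5,199),76),"edge rear door",ray(w,(324,234),72), "case rear edge",ray(w,(324,266),76.5))
e=np.array([565.8,-193,152.8]);y=1.6214;tx=np.array([np.cos(y),np.sin(y),0])
for q in(0,5,11): print(q,proj(w,e+tx*q))
E
```

```text
(250, 187) [ 525.22078017 -151.06864341   96.        ]
(399, 187) [ 605.05889579 -146.96225892   96.        ]
(324.5, 182) [ 565.01110132 -146.35761414   96.        ]
(324.5, 187) [ 565.15169188 -149.01484148   96.        ]
-y side bottom [ 565.74082693 -158.43191432   76.        ] edge rear door [ 566.63341155 -180.8377807    72.        ] case rear edge [ 567.63843103 -200.239225     76.5       ]
0 [321.12525943 307.84455271]
5 [321.12370475 296.81957201]
11 [321.12180397 283.34030465]
```

The bar's top is at about (324,187), spanning x 250–399. Its −y face lies at y ≈ −157. I'll descend behind it.

Call:
arm_command(
  rows=[
    [1.2, 0, 2, 0, 0],
    [1.2, 0, 4.5, 0, 0],
    [1.2, 0, 6.5, 0, 0],
    [1.2, 0, 7, 0, 0],
    [1.2, 0, 7, 0, 0],
    [1.2, 0, 7, 0, 0],
  ],
)

```text
time: 11.5
eef_pos: [566.3, -183.1, 84.6]
tool_rot: [3.14, 0.0, 1.62]
contact_force: [-0.3, -0.2, 0.6]
finger_gap: 0.1
```

```bash
python3 - <<'E'
from h import *
o=robot.get_obs();im=robot.get_image("wrist");print(o['time'],o['eef_pos'],o['tool_rot'],o['contact_force'])
cv2.imwrite("pics/w11.png",im[:,:,::-1])
im=robot.get_image("scene");crop(im,(340,230,500,350),5,"pics/s11.png")
E
```

```text
11.5 [ 566.30195738 -183.06558005   84.5560821 ] [3.14034478e+00 2.82768374e-04 1.61963924e+00] [-0.32331653 -0.18292942  0.59197858]
```

View pics/w11.png

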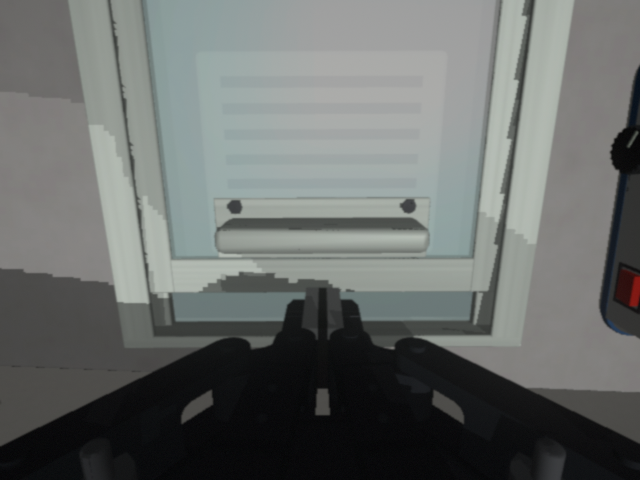

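View pics/s11.png

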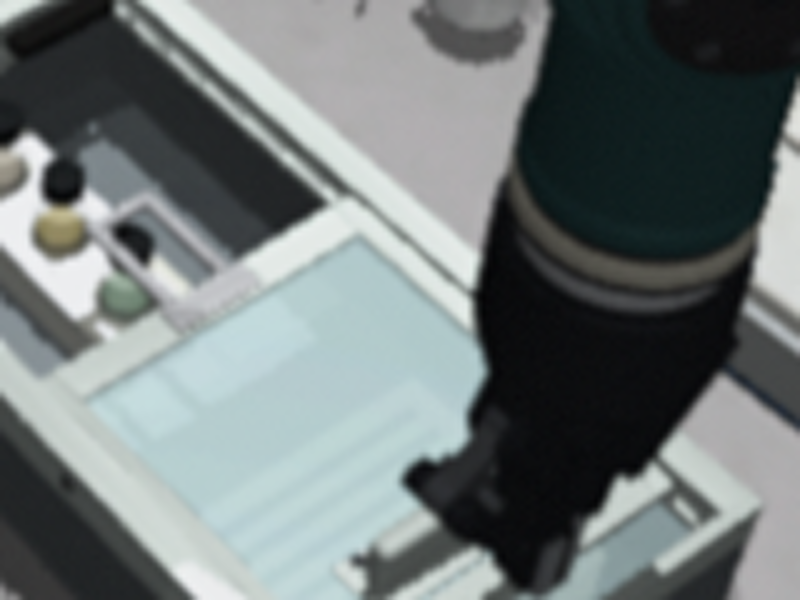

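Call:
arm_command(
  rows=[
    [0.15, 0, 0.2, 0, 0],
    [0.3, 0, 0.2, 0, 0],
    [0.45, 0, 0.2, 0, 0],
    [0.6, 0, 0.2, 0, 0],
    [0.75, 0, 0.2, 0, 0],
    [0.9, 0, 0.2, 0, 0],
    [1.0, 0, 0.2, 0, 0],
    [1.1, 0, 0.2, 0, 0],
    [1.2, 0, 0.2, 0, 0],
    [1.3, 0, 0.2, 0, 0],
    [1.4, 0, 0.2, 0, 0],
    [1.5, 0, 0.2, 0, 0],
    [1.6, 0, 0.2, 0, 0],
    [1.7, 0, 0.2, 0, 0],
    [1.8, 0, 0.2, 0, 0],
    [1.9, 0, 0.2, 0, 0],
    [2.0, 0, 0.2, 0, 0],
  ],
)

```text
time: 13.3
eef_pos: [564.6, -163.7, 81.8]
tool_rot: [3.141, 0.0, 1.619]
contact_force: [-0.0, 0.1, -0.1]
finger_gap: -0.0
```

Call:
arm_command(
  rows=[
    [0.1, 0, 0, 0, 0],
    [0.2, 0, 0, 0, 0],
    [0.3, 0, 0, 0, 0],
    [0.4, 0, 0, 0, 0],
    [0.5, 0, 0, 0, 0],
    [0.6, 0, 0, 0, 0],
    [0.7, 0, 0, 0, 0],
    [0.8, 0, 0, 0, 0],
  ],
)

```text
time: 14.1
eef_pos: [564.2, -155.4, 81.8]
tool_rot: [3.142, 0.0, 1.619]
contact_force: [0.4, -2.1, 0.0]
finger_gap: 0.1
```

```bash
python3 - <<'E'
from h import *
o=robot.get_obs();im=robot.get_image("wrist");print(o['time'],o['eef_pos'],o['tool_rot'],o['contact_force'])
cv2.imwrite("pics/w12.png",im[:,:,::-1])
E
```

```text
14.1 [ 564.2452343  -155.3691862    81.84637434] [3.14150203e+00 2.13143013e-05 1.61884175e+00] [ 0.44109111 -2.1348219   0.03855855]
```

View pics/w12.png

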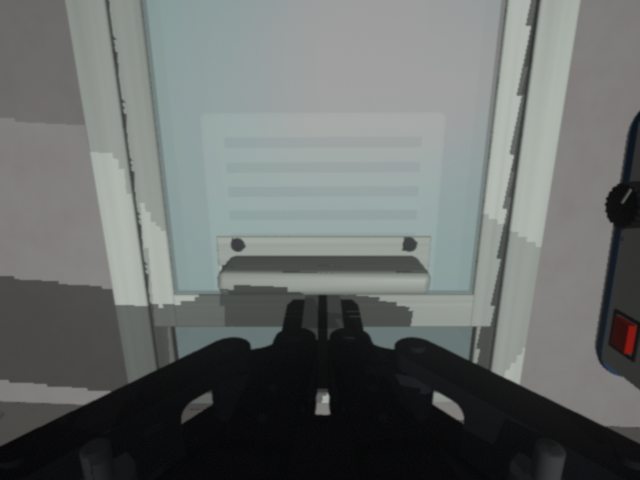

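Call:
arm_command(
  rows=[
    [0.15, 0, 0, 0, 0],
    [0.32, 0, 0, 0, 0],
    [0.5, 0, 0, 0, 0],
    [0.7, 0, 0, 0, 0],
    [0.9, 0, 0, 0, 0],
    [1.1, 0, 0, 0, 0],
    [1.3, 0, 0, 0, 0],
    [1.5, 0, 0, 0, 0],
    [1.7, 0, 0, 0, 0],
    [1.9, 0, 0, 0, 0],
    [2.1, 0, 0, 0, 0],
    [2.3, 0, 0, 0, 0],
    [2.5, 0, 0, 0, 0],
    [2.7, 0, 0, 0, 0],
    [2.9, 0, 0, 0, 0],
    [3.1, 0, 0, 0, 0],
    [3.3, 0, 0, 0, 0],
    [3.5, 0, 0, 0, 0],
    [3.7, 0, 0, 0, 0],
    [3.9, 0, 0, 0, 0],
  ],
)

```text
time: 16.15
eef_pos: [562.4, -116.3, 81.9]
tool_rot: [3.142, 0.0, 1.619]
contact_force: [0.9, -2.0, -0.2]
finger_gap: -0.2
```

Call:
arm_command(
  rows=[
    [0.2, 0, 0, 0, 0],
    [0.4, 0, 0, 0, 0],
    [0.6, 0, 0, 0, 0],
    [0.8, 0, 0, 0, 0],
    [1.0, 0, 0, 0, 0],
    [1.2, 0, 0, 0, 0],
    [1.4, 0, 0, 0, 0],
    [1.6, 0, 0, 0, 0],
    [1.8, 0, 0, 0, 0],
    [2.0, 0, 0, 0, 0],
    [2.2, 0, 0, 0, 0],
    [2.4, 0, 0, 0, 0],
    [2.6, 0, 0, 0, 0],
    [2.8, 0, 0, 0, 0],
    [3.0, 0, 0, 0, 0],
    [3.2, 0, 0, 0, 0],
    [3.4, 0, 0, 0, 0],
    [3.6, 0, 0, 0, 0],
  ],
)

```text
time: 17.95
eef_pos: [560.6, -80.4, 81.8]
tool_rot: [-3.142, 0.0, 1.619]
contact_force: [0.3, -2.7, -0.2]
finger_gap: -0.3
```

```bash
python3 - <<'E'
from h import *
o=robot.get_obs();w=robot.get_calibration("wrist");im=robot.get_image("wrist");print(o['time'],o['eef_pos'],o['tool_rot'],o['contact_force'],o['qpos'])
cv2.imwrite("pics/w13.png",im[:,:,::-1]);np.savez("w13.npz",**w)
E
```

```text
17.95 [560.5975316  -80.39090877  81.80486021] [-3.14157933e+00  3.04571784e-05  1.61883039e+00] [ 0.28685419 -2.74373865 -0.23395528] [-0.10531068  0.62363459  0.23421345  2.07652128 -0.30198457  0.47303438
  0.40454368]
```

View pics/w13.png

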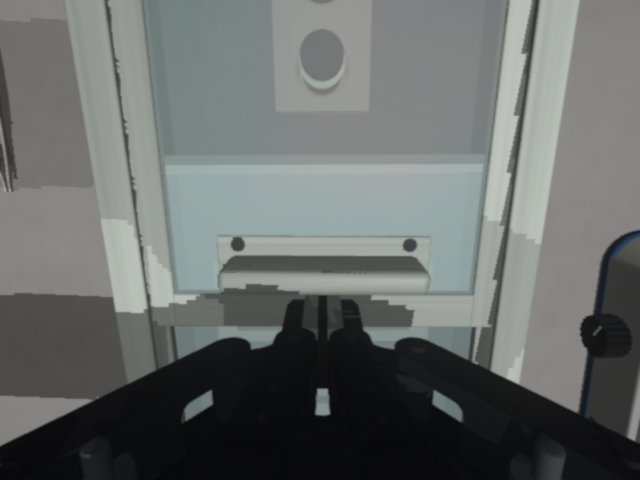

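Call:
arm_command(
  rows=[
    [0.2, 0, 0, 0, 0],
    [0.4, 0, 0, 0, 0],
    [0.6, 0, 0, 0, 0],
    [0.8, 0, 0, 0, 0],
    [1.0, 0, 0, 0, 0],
    [1.2, 0, 0, 0, 0],
    [1.4, 0, 0, 0, 0],
    [1.6, 0, 0, 0, 0],
    [1.8, 0, 0, 0, 0],
    [2.0, 0, 0, 0, 0],
    [2.15, 0, 0, 0, 0],
    [2.3, 0, 0, 0, 0],
    [2.4, 0, 0, 0, 0],
    [2.5, 0, 0, 0, 0],
  ],
)

```text
time: 19.4
eef_pos: [559.4, -55.5, 81.8]
tool_rot: [3.142, 0.0, 1.619]
contact_force: [0.5, -2.4, 0.8]
finger_gap: 0.1
```

```bash
python3 - <<'E'
from h import *
im=robot.get_image("top");crop(im,(290,165,490,275),4,"pics/topd.png")
im=robot.get_image("scene");crop(im,(280,210,440,330),5,"pics/sd.png")
E
```

```text
(no output)
```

View pics/topd.png

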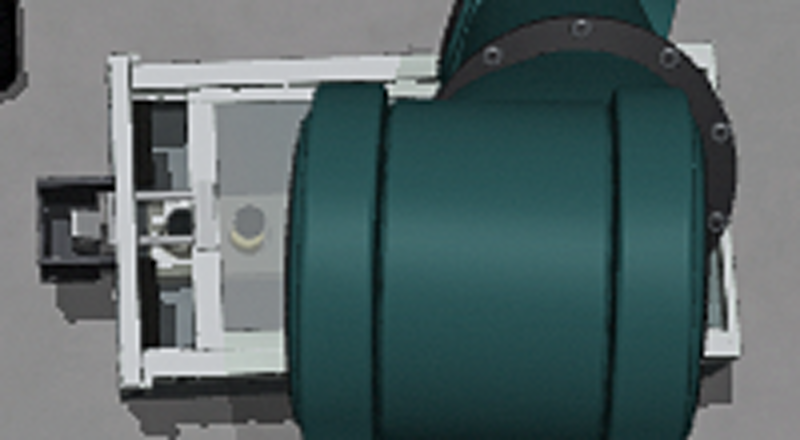

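View pics/sd.png

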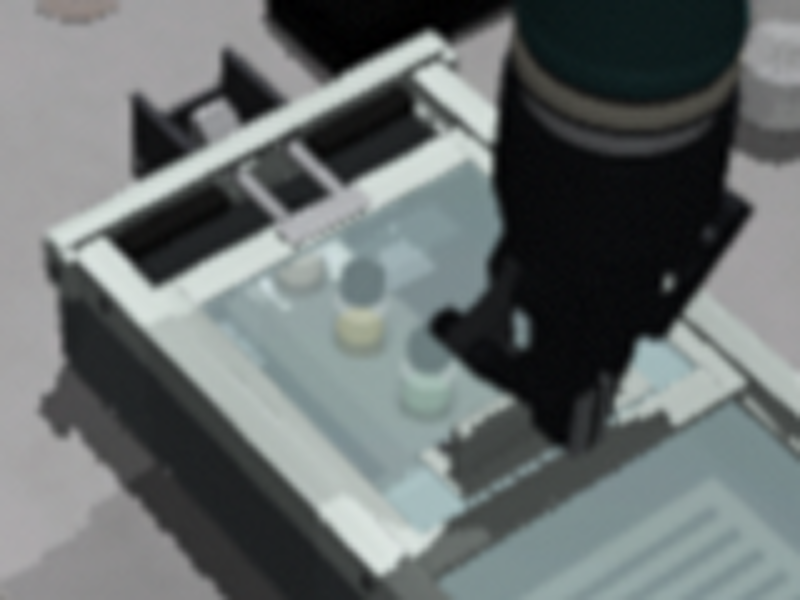

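The staple tip is entering the jamb. About 30 mm remains, so I'm slowing down.

Call:
arm_command(
  rows=[
    [0.1, 0, 0, 0, 0],
    [0.2, 0, 0, 0, 0],
    [0.3, 0, 0, 0, 0],
    [0.4, 0, 0, 0, 0],
    [0.5, 0, 0, 0, 0],
    [0.6, 0, 0, 0, 0],
    [0.7, 0, 0, 0, 0],
    [0.8, 0, 0, 0, 0],
    [0.9, 0, 0, 0, 0],
    [1.0, 0, 0, 0, 0],
    [1.1, 0, 0, 0, 0],
    [1.2, 0, 0, 0, 0],
  ],
)

```text
time: 20.7
eef_pos: [558.9, -44.1, 81.8]
tool_rot: [3.141, 0.001, 1.618]
contact_force: [0.2, -3.9, -0.6]
finger_gap: 0.2
```

Call:
arm_command(
  rows=[
    [0.1, 0, 0, 0, 0],
    [0.2, 0, 0, 0, 0],
    [0.3, 0, 0, 0, 0],
    [0.4, 0, 0, 0, 0],
    [0.5, 0, 0, 0, 0],
  ],
)

```text
time: 21.2
eef_pos: [558.7, -39.0, 81.9]
tool_rot: [3.141, 0.001, 1.618]
contact_force: [-0.1, -5.0, -0.5]
finger_gap: 0.3
```

Call:
arm_command(
  rows=[
    [0.05, 0, 0, 0, 0],
    [0.1, 0, 0, 0, 0],
    [0.15, 0, 0, 0, 0],
    [0.2, 0, 0, 0, 0],
  ],
)

```text
time: 21.6
eef_pos: [558.6, -36.2, 82.0]
tool_rot: [3.141, -0.0, 1.619]
contact_force: [-0.4, -3.7, 2.2]
finger_gap: -0.2
```

Call:
arm_command(
  rows=[
    [0.05, 0, 0, 0, 0],
    [0.1, 0, 0, 0, 0],
    [0.15, 0, 0, 0, 0],
    [0.2, 0, 0, 0, 0],
  ],
)

```text
time: 22.0
eef_pos: [558.9, -35.3, 82.0]
tool_rot: [3.14, 0.001, 1.618]
contact_force: [2.0, -6.0, 1.0]
finger_gap: -0.0
```

Call:
arm_command(
  rows=[
    [0.05, 0, 0, 0, 0],
    [0.1, 0, 0, 0, 0],
    [0.15, 0, 0, 0, 0],
    [0.2, 0, 0, 0, 0],
  ],
)

```text
time: 22.4
eef_pos: [559.3, -34.0, 82.0]
tool_rot: [3.139, 0.002, 1.618]
contact_force: [0.7, -5.8, 0.2]
finger_gap: 0.2
```

Call:
arm_command(
  rows=[
    [0.05, 0, 0, 0, 0],
    [0.1, 0, 0, 0, 0],
    [0.15, 0, 0, 0, 0],
    [0.2, 0, 0, 0, 0],
  ],
)

```text
time: 22.8
eef_pos: [559.2, -32.9, 82.1]
tool_rot: [3.139, 0.003, 1.617]
contact_force: [0.9, -8.6, 0.3]
finger_gap: 0.0
```

Call:
arm_command(
  rows=[
    [0.05, 0, 0, 0, 0],
    [0.1, 0, 0, 0, 0],
    [0.15, 0, 0, 0, 0],
    [0.2, 0, 0, 0, 0],
  ],
)

```text
time: 23.2
eef_pos: [559.1, -31.6, 82.1]
tool_rot: [3.139, 0.004, 1.617]
contact_force: [1.5, -9.2, -0.1]
finger_gap: 0.1
```

```bash
python3 - <<'E'
from h import *
o=robot.get_obs();print(o['time'],o['eef_pos'],o['contact_force'])
im=robot.get_image("top");crop(im,(290,165,390,275),5,"pics/tope.png")
im=robot.get_image("scene");crop(im,(280,210,440,330),5,"pics/se.png")
E
```

```text
23.2 [559.12986474 -31.63995687  82.06393401] [ 1.5218778  -9.2207324  -0.08110838]
```

View pics/tope.png

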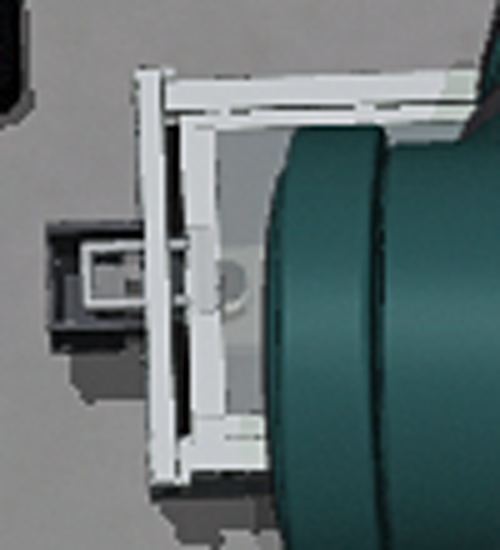

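View pics/se.png

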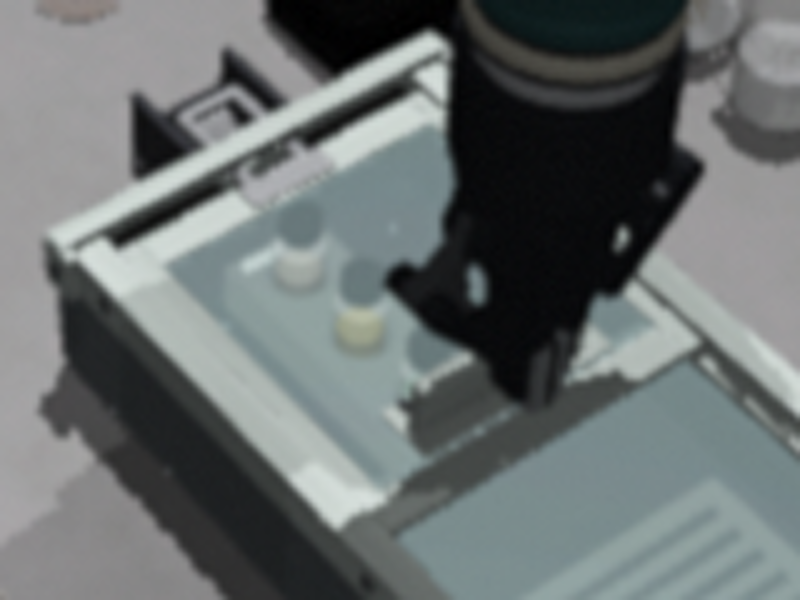

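Call:
arm_command(
  rows=[
    [0.05, 0, 0, 0, 0],
    [0.1, 0, 0, 0, 0],
    [0.15, 0, 0, 0, 0],
    [0.2, 0, 0, 0, 0],
  ],
)

```text
time: 23.7
eef_pos: [559.1, -30.2, 82.1]
tool_rot: [3.139, 0.004, 1.616]
contact_force: [1.4, -9.3, 0.1]
finger_gap: 0.1
```

Call:
arm_command(
  rows=[
    [0.05, 0, 0, 0, 0],
    [0.1, 0, 0, 0, 0],
    [0.15, 0, 0, 0, 0],
    [0.2, 0, 0, 0, 0],
  ],
)

```text
time: 24.1
eef_pos: [559.0, -28.9, 82.1]
tool_rot: [3.139, 0.005, 1.616]
contact_force: [1.2, -12.0, -0.3]
finger_gap: -0.2
```

Call:
arm_command(
  rows=[
    [0.05, 0, 0, 0, 0],
    [0.1, 0, 0, 0, 0],
    [0.15, 0, 0, 0, 0],
    [0.2, 0, 0, 0, 0],
  ],
)

```text
time: 24.5
eef_pos: [559.0, -28.0, 82.2]
tool_rot: [3.138, 0.006, 1.615]
contact_force: [1.2, -13.1, 0.3]
finger_gap: -0.1
```

```bash
python3 - <<'E'
from h import *
o=robot.get_obs();print(o['time'],o['eef_pos'],o['contact_force'])
im=robot.get_image("top");crop(im,(290,165,390,275),5,"pics/topf.png")
im=robot.get_image("scene");crop(im,(280,210,380,285),8,"pics/sf.png")
E
```

```text
24.5 [558.97523246 -27.95539685  82.20223981] [  1.1674099  -13.06325412   0.28303254]
```

View pics/topf.png

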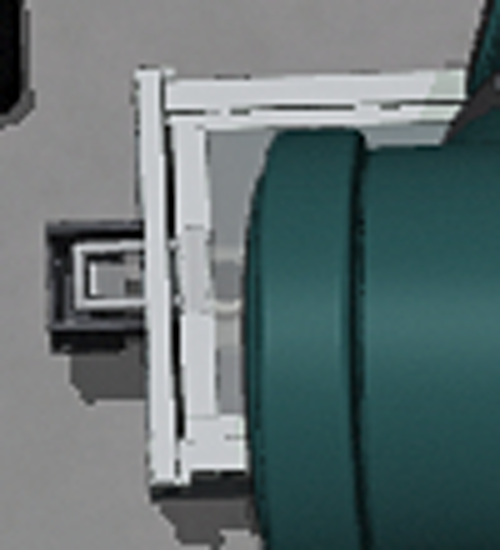

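View pics/sf.png

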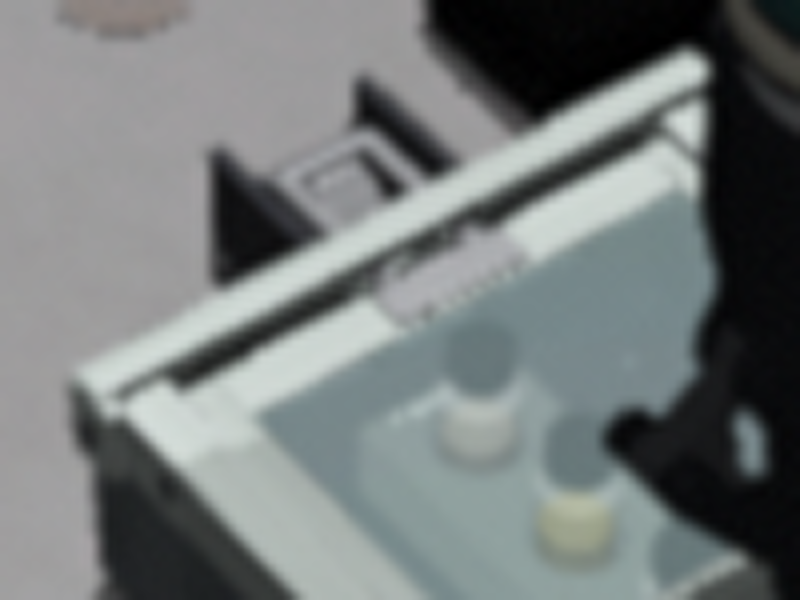

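Call:
arm_command(
  rows=[
    [0.03, 0, 0, 0, 0],
    [0.06, 0, 0, 0, 0],
    [0.1, 0, 0, 0, 0],
    [0.1, 0, 0, 0, 0],
  ],
)

```text
time: 25.0
eef_pos: [558.9, -27.5, 82.2]
tool_rot: [3.138, 0.007, 1.615]
contact_force: [1.8, -13.4, 0.2]
finger_gap: 0.2
```

Call:
arm_command(
  rows=[
    [0.03, 0, 0, 0, 0],
    [0.06, 0, 0, 0, 0],
    [0.1, 0, 0, 0, 0],
    [0.1, 0, 0, 0, 0],
  ],
)

```text
time: 25.4
eef_pos: [558.9, -26.9, 82.3]
tool_rot: [3.138, 0.007, 1.614]
contact_force: [1.3, -14.1, 0.2]
finger_gap: -0.1
```

Force is now 14 N, above the snap range. I'll back off and see whether the door stays.

Call:
arm_command(
  rows=[
    [-0.1, 0, 0, 0, 0],
    [-0.2, 0, 0, 0, 0],
    [-0.3, 0, 0, 0, 0],
    [-0.4, 0, 0, 0, 0],
    [-0.6, 0, 0, 0, 0],
    [-0.9, 0, 0, 0, 0],
    [-1.2, 0, 0, 0, 0],
    [-1.5, 0, 0, 0, 0],
    [-1.5, 0, 0, 0, 0],
  ],
)

```text
time: 26.3
eef_pos: [558.0, -34.7, 81.6]
tool_rot: [-3.14, -0.001, 1.62]
contact_force: [0.0, 0.2, 0.1]
finger_gap: 0.2
```

```bash
python3 - <<'E'
from h import *
o=robot.get_obs();print(o['time'],o['eef_pos'],o['contact_force'])
im=robot.get_image("top");crop(im,(290,165,390,275),5,"pics/topg.png")
im=robot.get_image("scene");crop(im,(280,210,380,285),8,"pics/sg.png")
im=robot.get_image("wrist");cv2.imwrite("pics/wg.png",im[:,:,::-1])
E
```

```text
26.3 [557.96719986 -34.67297354  81.5798835 ] [0.04850916 0.22221382 0.09222885]
```

View pics/topg.png

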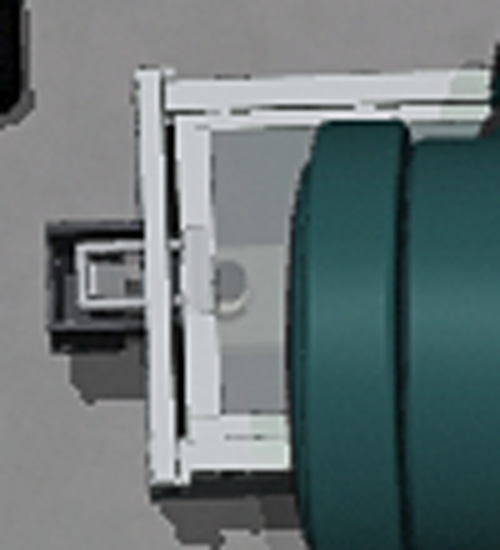

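View pics/sg.png

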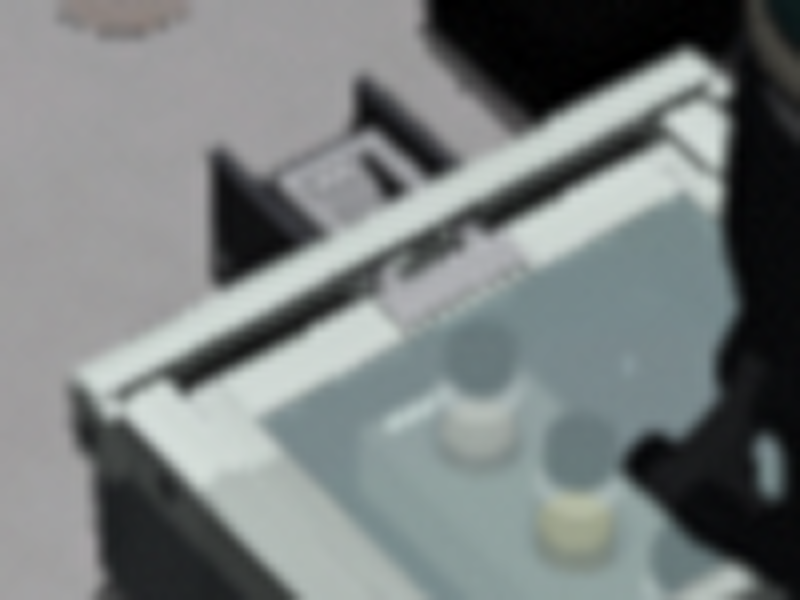

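View pics/wg.png

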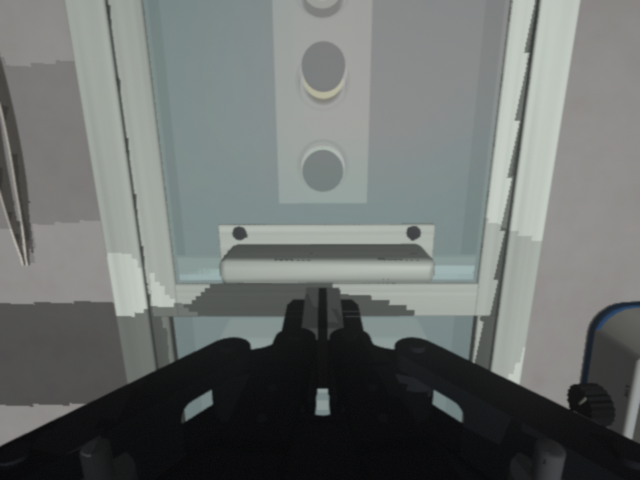

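Call:
arm_command(
  rows=[
    [-0.5, 0, 0, 0, 0],
    [-0.5, 0, -3, 0, 0],
    [-0.5, 0, -7, 0, 0],
    [3, 0, -9, 0, 0],
    [7, 0, -9, 0, 0],
    [11, 0, -9, 0, 0],
    [12, 0, -9, 0, 0],
    [12, 0, -9, 0, 0],
    [12, 0, -9, 0, 0],
  ],
)

```text
time: 27.35
eef_pos: [552.6, 82.8, 171.7]
tool_rot: [-3.141, 0.001, 1.618]
contact_force: [-0.5, -0.5, 0.0]
finger_gap: -0.3
```

```bash
python3 - <<'E'
from h import *
o=robot.get_obs();print(o['time'],o['eef_pos'],o['contact_force'])
im=robot.get_image("wrist");cv2.imwrite("pics/wh.png",im[:,:,::-1])
w=robot.get_calibration("wrist");np.savez("wh.npz",**w)
im=robot.get_image("scene");crop(im,(280,210,440,330),5,"pics/sh.png")
E
```

```text
27.35 [552.63451793  82.78210545 171.74015851] [-0.49103448 -0.54951508  0.01774672]
```

View pics/wh.png

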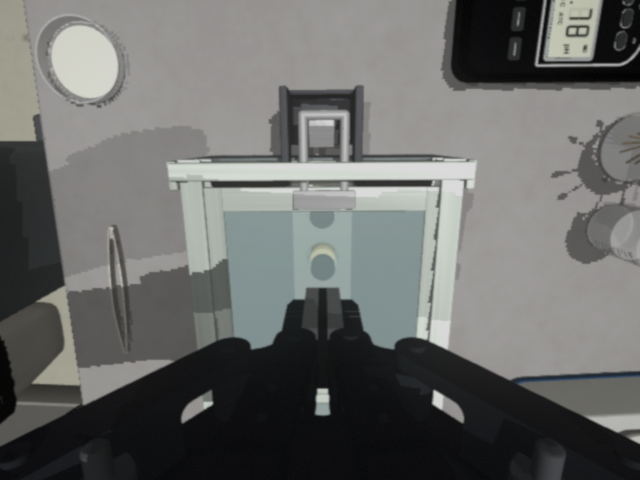

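View pics/sh.png

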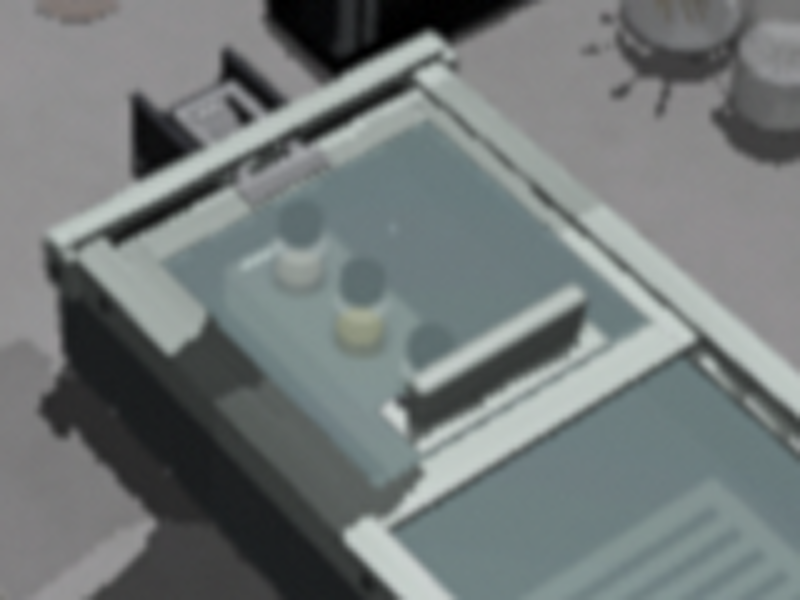

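```bash
python3 - <<'E'
from h import *
im=cv2.imread("pics/wh.png")
cv2.imwrite("pics/whc.png",cv2.resize(im[75:220,260:390],None,fx=4.1,fy=4.1,interpolation=cv2.INTER_CUBIC))
w=dict(np.load("wh.npz"))
for n,p,z in(("door edge",(323,188),72),("edge left",(260,187),72),("edge right",(400,187),72),("jamb top inner",(323,181),82),("bar rear staple",(323,112),69)): print(n,ray(w,p,z))
E
```

```text
door edge [551.93847442 120.0368895   72.        ]
edge left [510.93038548 118.79737631  72.        ]
edge right [601.99583199 122.99236309  72.        ]
jamb top inner [551.65587015 125.59086826  82.        ]
bar rear staple [549.7528189  167.00784028  69.        ]
```

View pics/whc.png

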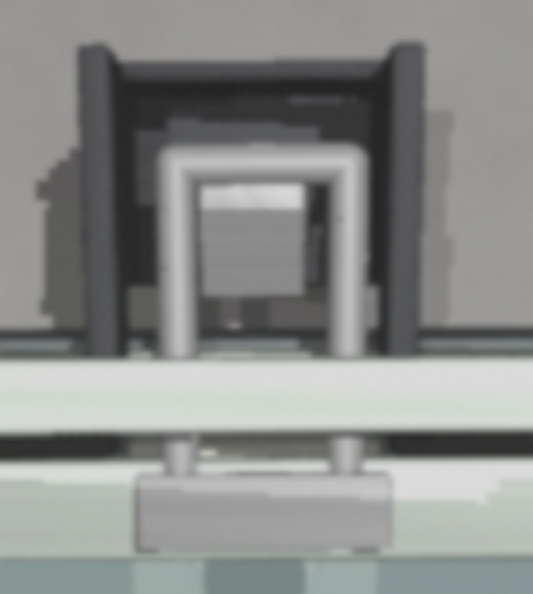

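The bolt stands up inside the staple loop, against its crossbar. The door edge measures about 5.5 mm short of the jamb and hasn't moved since I backed off. I'm handing in.

```bash
python3 - <<'E'
from h import *
t=robot.get_calibration("top")
for q in ["strip_tin","loupe","petri_dish"]:
    for d in robot.recognise("top",q)[:1]: print(q,np.round(d["rect"],1),round(d["p"],2))
print(robot.get_obs()["time"]); print(robot.job_done())
E
```

```text
strip_tin [217.7 189.8 246.2 214.6] 0.57
loupe [180.5 219.3 199.9 241.7] 0.58
petri_dish [276.  293.4 304.5 318.3] 0.67
27.6
the job is handed in; nothing more can be done
None
```

The sample vial is in the middle hole and the door is shut on its catch. I handed the job in at 27.6 s of the 54 s allowed.

- **Vial:** it went in without jamming and was released at the expected full depth. The wrist and scene pictures show all three vials upright, evenly spaced and at equal height.
- **Door:** I pushed the finger bar slowly, and the highest force at the readings between moves was about 14 N. After I backed off, the door sprang back about 3.4 mm and then stayed put. The wrist picture shows the bolt standing up inside the staple loop, and the door edge measures about 5.5 mm short of the jamb (held by the catch, it should be about 5 mm short). The gripper is well clear of the door.
- **Bystanders:** the tin, loupe and petri dish are where they started, within about 2 pixels in the top view. I did not re-check the tweezers with the recogniser; they show in the last wrist picture but I did not measure them. The arm did not go near them.

**Limits and disagreements:** the seal and bolt joint values could not be read, so the catch check rests on the pictures and the spring-back. Early position estimates from the scene and top cameras disagreed by up to about 12 mm for the finger bar and about 6 mm for the vial and hole. I used the wrist camera for the final positions.

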